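# Clamp the bearing: touch, then a quarter turn

### The job

Lay the loose ball bearing flat on the bed of the small green bench clamp, in the middle between its two jaws, and let go of it. Then turn the black wing knob clockwise until the sprung jaw has pinched the bearing against the fixed jaw, add a quarter of a turn and clearly no more, and let go, so that the bearing is held for cleaning. Leave the brass gear and the bolts where they lie.

Things in the scene. Friction and masses are not known exactly. Their poses are not given: they have to be found in the camera images.
- bearing_6002: loose steel ball bearing with a black seal ring, 34 to 35 mm across, 11 mm high, 0.03 kg, lying flat on the counter; origin at the centre of its underside, z up its axis. It can be gripped from above across its rim in any direction
- clamp: green bench clamp, fixed; base 70 mm wide (x), y = -105 to +87 mm, 12 mm thick, its top is the bed. Origin on the counter. Fixed jaw at +y: copper face at y = +50 mm looking to -y, 44 mm wide, top 30 mm above the counter. Drive housing at y = -75 mm, 60 x 58 mm, top 45 mm, carries the knob. The bed is open at the x sides: lower the bearing with the fingers at its +x and -x sides
- seat (a point): point on the bed, 12 mm above the counter, where the bearing's origin lies when clamped in the middle: clamp frame (0, +33, 12) mm, 17 mm from the fixed jaw's face. Axes as the clamp's. A bearing lying short of it (towards the clamp's -y) is pushed up to the fixed jaw by the advancing sprung jaw
- jaw_face (a point): centre of the sprung jaw's copper face (44 mm wide, top 30 mm above the counter), looking to the clamp's +y. At knob 0 it is 50 mm from the fixed jaw's face; it advances 32 mm per turn of the knob (5.09 mm/rad) until it meets the work
- clamp_knob (a joint): angle of the wing knob about its upright axis, rad, 0 (jaw wide open) to 6.2, growing clockwise seen from above, which closes the jaw. Starts between 0.1 and 0.7; the bearing is pinched at about 3.15, so regrasping is needed. Takes 0.10 to 0.17 Nm and stays where it is left
- knob_grip (a point): on the knob's axis at mid-height of its wing, a flat bar 46 mm long, 11 mm thick, from 54 to 78 mm above the counter (point at 66 mm), on a round foot 30 mm across. Turns with the knob; x axis along the bar to its red end. At knob 0 the bar lies along the clamp's x. Grip it from above across its thickness
- clamp_jaw (a joint): how far the sprung jaw is pushed back into its carriage, m: 0 while it does not press, 0.016 at the stop. Once the bearing is pinched it grows 32 mm per turn of the knob: 0.008 is a quarter turn (4 N at touch, 13 N at a quarter turn). Two red pin tails come out of the carriage's back by as much
- spare_gear: bystander: brass gear, 48 mm across, 16 mm high, lying flat; origin under its centre
- bolt_1: bystander: steel hexagon bolt, 53 mm long, lying; origin under its centre
- bolt_2: bystander: another such bolt
Not all that is in view belongs to the job. What is shaped like the bearing_6002 but purple is not meant.

How it is judged:
On the way:
1. the bearing lies flat on the clamp's bed between the jaws, within 9 mm of the middle sideways, let go of and not yet pressed (x of bearing_6002 in the frame of clamp between -0.009 and 0.009 m and y of bearing_6002 in the frame of clamp between 0.012 and 0.037 m and z of bearing_6002 in the frame of clamp below 0.0145 m and angle between bearing_6002's own z axis and vertical below 0.1 rad and contact force between the fingers and bearing_6002 below 0.2 N and value of joint clamp_jaw below 0.001 m), for 0.2 s.
At the end, for the whole second after the job is handed in: the bearing lies flat on the clamp's bed, within 9 mm of the middle of the jaws sideways, held against the fixed jaw by the sprung jaw, which is pushed back into its carriage by 4.8 to 11.2 mm (a quarter turn after touch, give or take a tenth of a turn); knob and bearing at rest (x of bearing_6002 in the frame of clamp between -0.009 and 0.009 m and distance between bearing_6002 and seat below 0.0105 m and y of bearing_6002 in the frame of clamp between 0.029 and 0.037 m and z of bearing_6002 in the frame of clamp below 0.0145 m and angle between bearing_6002's own z axis and vertical below 0.1 rad and contact force between bearing_6002 and clamp_jaw above 3 N and value of joint clamp_jaw between 0.0048 and 0.0112 m and velocity of joint clamp_knob between -0.05 and 0.05 rad/s and linear speed of bearing_6002 below 0.01 m/s).
It fails at once if the clamp is overtightened: the sprung jaw is pushed back more than 14 mm (over 0.43 turn after touch) (value of joint clamp_jaw above 0.014 m).
It fails at once if the gear or a bolt is moved more than 25 mm (distance of any of spare_gear, bolt_1, bolt_2 from where it was at the start of the episode above 0.025 m).
It also fails if it takes over 70 s, if anything falls off the work surface, if the arm or the gripper's body presses on something with over 40 N, if the wrist force passes 120 N, or if a joint passes its speed limit or range.

### The arm

A 6-joint arm with a two-finger parallel gripper is mounted at the origin on a cart in front of the work surface, level with it; the furniture and walls round the work are solid. World frame = base frame: x ahead of the robot, y to its left, z up, the work surface at z = 0. Lengths are in m, angles in rad, forces in N, time in s.
With the tool pointing down it reaches from about 0.275 to 0.875 m from the base axis. Payload 12.5 kg.
Tool frame: the origin (TCP) lies at the very end of the fingers, on their centre line; the grasp point (between the pads) lies 19 mm behind it; z points along the fingers, y is the direction in which the jaws open and shut (so a half turn about z gives the same grasp; the last joint's range is limited). The gripper opens to 85 mm and grips with 20 to 120 N. Pads are 22 mm wide; open, the fingers measure 114 mm over their backs; the gripper's body (76 mm by 85 mm) begins 54 mm behind the grasp point. The pads swing forward as they close: fully open they stand 13 mm farther back than shut.
Start: joints at [-1.337, 0.351, 1.652, -0, 1.139, -0.085], TCP at [0.172, -0.522, 0.231] pointing down, gripper open.
Joint ranges: [-2.75, 2.75], [-0.79, 2.1], [0.01, 2.65], [-1.57, 4.71], [0.07, 3.14], [-2.87, 2.87]. Speed limits (rad/s): [2.22, 2.22, 2.79, 3.14, 3.14, 3.14].

### API

Orientations are given as a 3x3 rotation matrix whose columns are the frame's x, y, z axes.
In Python, from plant import get_obs, vision, job gives the robot as it stands.
- The arm moves only by the tool move_arm, never from a script. Its argument "motion" is a list that holds one entry, the list of rows, each a list of 6 numbers: the shift along the tool's x, y, z as a fraction of full scale, then the turn, a rotation vector about the tool's x, y, z as a fraction of full scale. A call has 1 to 10 rows; each row shifts and turns the commanded pose from where the row before left it, along the tool's axes as they then stand; what a row does not reach is not made up. Full scale, the value 1, is 30 mm for a shift and 0.12 rad for a turn. A row lasts 1/12 s, in which the tool goes at most 41.7 mm and 7.16 degrees, less where a joint would pass 70% of its speed; a pose out of reach is approached as far as the arm can. A call with a number of a shift or a turn outside -1 to 1 is refused whole. A call with a gripper value outside its range is refused whole. "gripper" is the opening, from 0 (shut) to 1 (fully open), set as the call begins (left out, the last holds). The fingers move at their own pace and stop on an object; "squeeze" is the grip in N (left out, the last holds). Time passes only in rows, so rows that do not move let the fingers close. It gives the time, the measured TCP pose, the force and the opening at its end, in the units of the state.
- get_obs(): the state, without advancing time (a new reading comes with each control period).
- vision.grab_frame(name): name is "scene" or "top"; returns a dict with "color" (400x640x3 uint8, red, green, blue), "z_map" (400x640 float32, m along the optical axis (not along the pixel's ray), 0 where there is no reading), "camera_matrix" (3x3 intrinsics, pixels), "world_from_camera" (4x4, takes a point from camera to world coordinates). Camera axes: x right, y up, looking along -z (the intrinsics and any distortion apply to the point x, -y, -z); pixel columns grow to the right and rows downward; lengths in m; the calibration is good to about 2 mm. A picture is of the moment at which its call begins.
- job.hand_in(): hands the job in, once; it reports no verdict.
The state is a dict: "clock": time; "q": joint angles; "dq": joint speeds; "effort": joint torques, N m; "position": TCP position; "eef_rot": TCP orientation; "force": force on the tool from outside, world axes, zero at the start; "ft_torque": the same for the moment, N m; "grip_width": finger opening in m.
Only numpy, scipy, OpenCV 4.12 (cv2) and the standard library are available. Lean on these libraries where they do the work, as an engineer would, in place of code of your own. Each camera call takes 0.05 s, during which the arm holds its last target.

## Working session

There is one attempt and no reset: what is moved stays moved. The work goes in short steps, Python scripts to look and compute and a tool call to move; the robot and the scene stay as the last step left them, time stands still between calls to the robot, and variables do not carry over. Pictures are saved under pics/ and viewed, and the job is handed in when it is done.

Besides the shell and the picture viewer there is one more tool, called in YAML: its name, and indented under it one key for each argument. move_arm: Moves the arm, as the interface text tells. Shift numbers are shares of 30 mm and turn numbers shares of 0.12 rad, none past 1 either way. Its arguments: {"type":"object","properties":{"motion":{"type":"array","items":{"type":"array","items":{"type":"array","items":{"type":"number"}}}},"gripper":{"type":"number"},"squeeze":{"type":"number"}},"required":["motion"]}

```bash
ls; mkdir -p pics; python3 - <<'E'
from plant import get_obs, vision, job
import numpy as np,cv2
o=get_obs()
for k,v in o.items(): print(k,np.round(np.array(v),4).tolist())
for n in("scene","top"):
    f=vision.grab_frame(n)
    cv2.imwrite(f"pics/{n}0.png",f["color"][:,:,::-1])
    np.savez(f"pics/{n}0.npz",**f)
    print(n,f["camera_matrix"],f["world_from_camera"].round(4), f.keys())
E
```

```text
pics
clock 0.0
q [-1.3366, 0.3513, 1.6524, -0.0, 1.1391, -0.0846]
dq [0.0026, -0.0001, -0.0008, -0.0003, -0.0003, 0.0002]
effort [-0.001, -50.6103, -29.1402, -0.0001, 0.0045, -0.0001]
position [0.1723, -0.522, 0.2307]
eef_rot [[0.9496, 0.3135, -0.0003], [0.3135, -0.9496, 0.0012], [0.0001, -0.0012, -1.0]]
force [-0.2017, 0.6615, -0.6146]
ft_torque [-0.0157, -0.0671, 0.0072]
grip_width 0.085
scene [[393.17855278   0.         310.7294972 ]
 [  0.         393.17855278 192.50167617]
 [  0.           0.           1.        ]] [[-0.557   0.4759 -0.6806 -0.0555]
 [-0.8302 -0.2977  0.4713  0.4652]
 [ 0.0216  0.8276  0.5609  0.5466]
 [ 0.      0.      0.      1.    ]] dict_keys(['color', 'z_map', 'camera_matrix', 'world_from_camera'])
top [[382.2440921    0.         309.17568135]
 [  0.         382.2440921  197.55956782]
 [  0.           0.           1.        ]] [[ 0.0192  0.9905 -0.1365  0.4051]
 [-0.9998  0.0187 -0.0048  0.0412]
 [-0.0022  0.1365  0.9906  1.0619]
 [ 0.      0.      0.      1.    ]] dict_keys(['color', 'z_map', 'camera_matrix', 'world_from_camera'])
```

View pics/scene0.png

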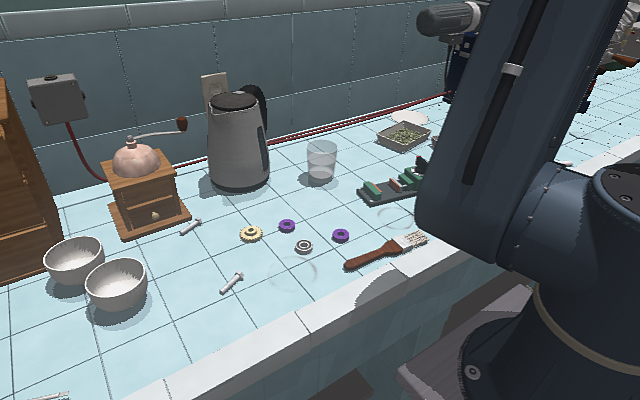

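View pics/top0.png

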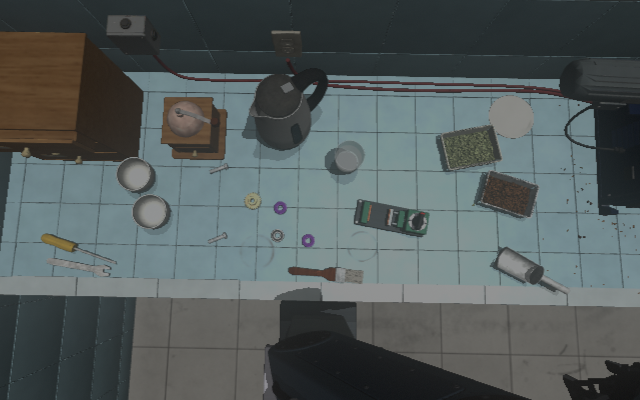

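Candidates for the bearing: the grey ring at scene (304,246) / top (278,236), and purple rings at scene (287,226) and (340,235) / top (280,208) and (308,240). The brass gear is at scene (251,233). I take the grey one and check it in a crop.

```bash
python3 - <<'E'
import numpy as np,cv2
a=cv2.imread("pics/top0.png");b=cv2.imread("pics/scene0.png")
c=cv2.resize(a[190:250,240:440],None,fx=4,fy=4,interpolation=cv2.INTER_CUBIC)
d=cv2.resize(b[140:265,230:430],None,fx=4,fy=4,interpolation=cv2.INTER_CUBIC)[:340+20]
cv2.imwrite("pics/c1.png",c)
cv2.imwrite("pics/c2.png",cv2.resize(b[140:265,230:430],None,fx=4,fy=4,interpolation=cv2.INTER_CUBIC))
E
```

```text
(no output)
```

View pics/c1.png

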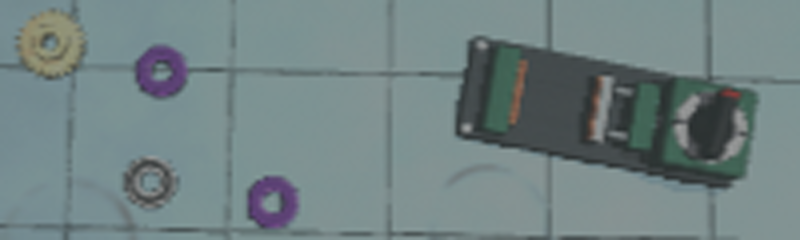

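View pics/c2.png

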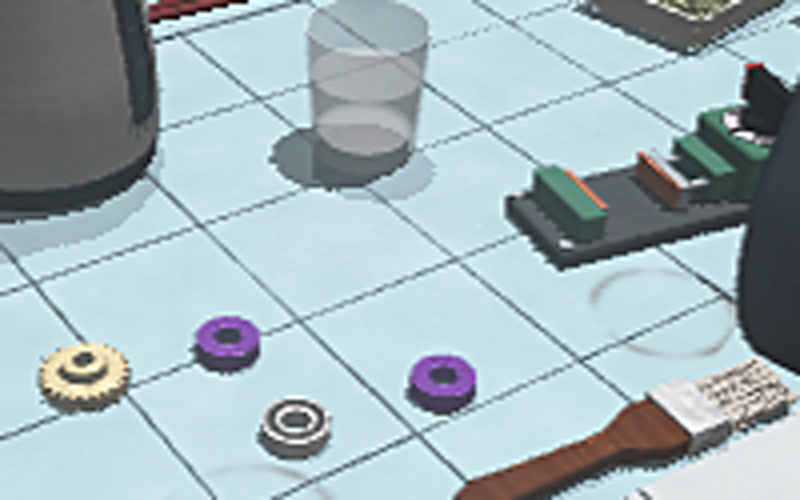

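```bash
cat > h.py <<'E'
import numpy as np,cv2
def pts(f):
    z=f["z_map"];K=f["camera_matrix"];T=f["world_from_camera"]
    v,u=np.mgrid[:z.shape[0],:z.shape[1]]
    x=(u-K[0,2])/K[0,0]*z;y=(v-K[1,2])/K[1,1]*z
    P=np.stack([x,-y,-z],-1)@T[:3,:3].T+T[:3,3]
    P[z==0]=np.nan
    return P
def ray(f,u,v):
    K=f["camera_matrix"];T=f["world_from_camera"]
    d=T[:3,:3]@np.array([(u-K[0,2])/K[0,0],-(v-K[1,2])/K[1,1],-1]);return T[:3,3],d
def onplane(f,u,v,h):
    o,d=ray(f,u,v);return o+d*(h-o[2])/d[2]
def tri(f,p,g,q):
    a,d=ray(f,*p);b,e=ray(g,*q)
    s=np.linalg.lstsq(np.stack([d,-e],1),b-a,rcond=None)[0]
    A=a+s[0]*d;B=b+s[1]*e;return (A+B)/2,np.linalg.norm(A-B)
E
python3 - <<'E'
from h import *
t=dict(np.load("pics/top0.npz"));s=dict(np.load("pics/scene0.npz"))
for n,f,box in(("top",t,(265,225,292,250)),("scene",s,(290,234,320,260))):
    P=pts(f);hsv=cv2.cvtColor(f["color"],cv2.COLOR_RGB2HSV)
    x0,y0,x1,y1=box
    sub=P[y0:y1,x0:x1]
    print(n,"table z",np.nanmedian(P[y0-3:y1,x0-3:x1,2]).round(4), np.nanmax(sub[...,2]))
    # low saturation mask vs cyan tiles
    m=(hsv[y0:y1,x0:x1,1]<40); print(m.astype(int).sum())
    print("\n".join("".join("#" if a else "." for a in r) for r in m))
    hm=(sub[...,2]>0.005)
    print("\n".join("".join("#" if a else "." for a in r) for r in hm))
    hm=(sub[...,2]>0.008); q=sub[hm]; print(q.mean(0).round(4),q.min(0).round(4),q.max(0).round(4))
E
```

```text
top table z 0.0001 0.015631285222723834
207
...........................
...........................
...........................
...........................
..........#####............
........#########..........
.......###########.........
......#############........
......######..#####........
......#####....####........
......####.....####........
.....######...#####........
......#####..######........
......#############........
..###..###########.........
....##..##########....#....
....###...######...........
....####................#..
.....###............#.###.#
.....###..............#.##.
......###..............####
......###..........#..#####
###########################
.......##..............###.
.......##.................#
...........................
...........................
...........................
...........................
...........####............
.........########..........
........##########.........
.......############........
.......####....####........
.......####....####........
......####......###........
.......###.....####........
.......####....####.
[... 1438 characters left out ...]
...........
.........##########...........
.......#############..........
......###############.........
......################........
.....#################........
.....######.....######........
.....#####.......#####........
.....########.########........
.....#################........
......################........
.......##############.........
.......#############..........
.........#.######.............
..............................
..............................
..............................
..............................
..............................
..............................
..............................
[0.4446 0.134  0.011 ] [0.4282 0.1172 0.0082] [0.4636 0.1501 0.013 ]
```

```bash
python3 - <<'E'
from h import *
t=dict(np.load("pics/top0.npz"));s=dict(np.load("pics/scene0.npz"))
for n,f,box in(("top",t,(345,190,440,245)),("scene",s,(350,150,418,210))):
    P=pts(f);hsv=cv2.cvtColor(f["color"],cv2.COLOR_RGB2HSV).astype(int)
    x0,y0,x1,y1=box
    sub=P[y0:y1,x0:x1];H=hsv[y0:y1,x0:x1]
    z=sub[...,2]
    hist=np.histogram(z[~np.isnan(z)],np.arange(-.005,.09,.005));print(n,list(zip((hist[1][:-1]*1000).round().astype(int).tolist(),hist[0].tolist())))
    def st(name,m):
        m=m.astype(np.uint8);k,l,ss,c=cv2.connectedComponentsWithStats(m)
        for i in range(1,k):
            if ss[i,4]<8: continue
            q=sub[l==i];
            r=cv2.minAreaRect((q[:,:2]*1000).astype(np.float32))
            print(name,ss[i,4],"px",c[i].round(1)+[x0,y0],"mean",q.mean(0).round(4),"z",np.percentile(q[:,2],[10,50,90]).round(4),"rect",np.round(r[0],1),np.round(r[1],1),round(r[2],1))
    st("base",(z>.007)&(z<.1))
    st("bed",(z>.008)&(z<.016))
    st("z25-35",(z>.025)&(z<.036))
    st("z40-50",(z>.040)&(z<.05))
    st("z>70",(z>.07))
    st("copper",(H[...,0]<18)&(H[...,1]>90)&(H[...,2]>80))
    st("green",(H[...,0]>55)&(H[...,0]<85)&(H[...,1]>80)&(z>.02))
    st("red",((H[...,0]<6)|(H[...,0]>174))&(H[...,1]>150)&(H[...,2]>60))
E
```

```text
top [(-5, 1851), (0, 1478), (5, 194), (10, 648), (15, 72), (20, 38), (25, 175), (30, 193), (35, 46), (40, 171), (45, 163), (50, 29), (55, 14), (60, 12), (65, 6), (70, 24), (75, 56), (80, 4)]
base 1814 px [391.6 217.9] mean [ 0.4964 -0.1776  0.0271] z [0.0102 0.0241 0.0473] rect [ 498.7 -177.8] [191.3  70.1] 79.7
bed 784 px [379.5 216.4] mean [ 0.501  -0.1481  0.0118] z [0.0093 0.0118 0.0142] rect [ 498.8 -177.3] [190.3  70.1] 79.7
bed 43 px [394.4 217.8] mean [ 0.4979 -0.1892  0.0122] z [0.0103 0.012  0.0144] rect [ 497.9 -188.8] [11.9 23.4] 80.8
z25-35 171 px [365.9 211.9] mean [ 0.5109 -0.1084  0.0295] z [0.0272 0.0297 0.0318] rect [ 511.  -108.9] [22.1 59.7] 79.3
z25-35 186 px [396.1 218.2] mean [ 0.4953 -0.1897  0.031 ] z [0.0268 0.0314 0.0344] rect [ 495.5 -191.6] [47.1 44.9] 80.1
z25-35 10 px [406.4 213.3] mean [ 0.509  -0.2176  0.0313] z [0.0265 0.0317 0.0348] rect [ 508.6 -217.4] [ 1.  19.8] 78.9
z40-50 334 px [416.3 221.7] mean [ 0.4857 -0.24    0.0449] z [0.0422 0.0449 0.0474] rect [ 487.4 -242. ] [58.3 60.4] 78.7
z>70 84 px [420.4 220.4] mean [ 0.4867 -0.242   0.0764] z [0
[... 1826 characters left out ...]
.  202.4] mean [0.2043 0.1221 0.2585] z [0.2501 0.2577 0.268 ] rect [207.8 119. ] [ 3.4 16.6] 55.5
copper 13 px [395.2 182.8] mean [ 0.4966 -0.1679  0.03  ] z [0.0291 0.0303 0.031 ] rect [ 499.3 -168.6] [ 4.3 39.2] 79.1
copper 16 px [376.9 187.4] mean [ 0.5136 -0.1247  0.0221] z [0.0127 0.0278 0.0297] rect [ 511.8 -125.3] [18.1 48.3] 77.3
green 39 px [411.1 172. ] mean [ 0.4963 -0.2192  0.0448] z [0.0436 0.0448 0.046 ] rect [ 494.4 -217.4] [18.5 54. ] 63.4
green 60 px [406.  178.4] mean [ 0.493  -0.2007  0.034 ] z [0.0325 0.0342 0.0354] rect [ 494.2 -203.7] [20.7 48.7] 77.2
green 75 px [372.  187.6] mean [ 0.5106 -0.1052  0.0301] z [0.029  0.03   0.0312] rect [ 510.5 -104.5] [14.1 55.7] 78.6
```

The grey ring measures (0.445, 0.133), top about 11 mm, and about 34 mm across, so it is the bearing. The clamp origin is about (0.500, -0.1685), yawed -10.3°. Bed 12 mm, jaw tops 30 mm, housing 45 mm and wing 77 mm all match the text. The knob is at about (0.487, -0.242), with the bar at about 0.12 rad.

move_arm:
  motion:
    - [[0.7,-0.81,0,0,0,0],[0.7,-0.81,0,0,0,0],[0.7,-0.81,0,0,0,0],[0.7,-0.81,0,0,0,0],[0.7,-0.81,0,0,0,0],[0.7,-0.81,0,0,0,0],[0.7,-0.81,0,0,0,0],[0.7,-0.81,0,0,0,0],[0.7,-0.81,0,0,0,0],[0.7,-0.81,0,0,0,0]]
  gripper: 0.6
  squeeze: 30

```text
clock: 0.93
position: [0.2958, -0.2241, 0.2312]
eef_rot: [[0.95, 0.313, -0.0], [0.313, -0.95, 0.0], [-0.0, -0.0, -1.0]]
force: [1.9, -0.5, 0.1]
grip_width: 0.0516
```

move_arm:
  motion:
    - [[0.7,-0.81,0,0,0,0],[0.7,-0.81,0,0,0,0],[0.7,-0.81,0,0,0,0],[0.7,-0.81,0,0,0,0],[0.7,-0.81,0,0,0,0],[0.7,-0.81,0,0,0,0],[0.7,-0.81,0,0,0,0],[0.7,-0.81,0,0,0,0],[0.7,-0.81,0,0,0,0],[0.7,-0.81,0,0,0,0]]

```text
clock: 1.77
position: [0.4191, 0.0726, 0.2312]
eef_rot: [[0.95, 0.314, -0.0], [0.314, -0.95, -0.0], [-0.0, -0.0, -1.0]]
force: [0.8, -0.9, -0.2]
grip_width: 0.051
```

move_arm:
  motion:
    - [[0,0,0,0,0,-1],[0,0,0,0,0,-1],[0,0,0,0,0,-1],[0,0,0,0,0,-1],[0,0,0,0,0,-1],[0,0,0,0,0,-1],[0,0,0,0,0,-1],[0,0,0,0,0,-1],[0,0,0,0,0,-0.93],[0,0,0,0,0,0]]

```text
clock: 2.6
position: [0.4188, 0.0709, 0.2311]
eef_rot: [[0.174, 0.985, -0.0], [0.985, -0.174, -0.0], [-0.0, -0.0, -1.0]]
force: [0.5, 0.0, -0.1]
grip_width: 0.0512
```

move_arm:
  motion:
    - [[0.73,0.165,0,0,0,0],[0.73,0.165,0,0,0,0],[0.72,0.16,0,0,0,0],[0,0,0.9,0,0,0],[0,0,0.9,0,0,0],[0,0,0.9,0,0,0],[0,0,0.9,0,0,0],[0,0,0.9,0,0,0],[0,0,0.9,0,0,0],[0,0,0,0,0,0]]

```text
clock: 3.43
position: [0.4425, 0.1321, 0.0654]
eef_rot: [[0.183, 0.983, -0.007], [0.983, -0.183, -0.001], [-0.003, -0.007, -1.0]]
force: [-1.5, -0.4, -0.7]
grip_width: 0.0513
```

```bash
python3 - <<'E'
from plant import get_obs, vision
from h import *
for n in("scene","top"):
    f=vision.grab_frame(n);np.savez(f"pics/{n}1.npz",**f)
    c=f["color"][:,:,::-1]
    if n=="scene": c=c[140:290,220:420]
    else: c=c[170:290,200:360]
    cv2.imwrite(f"pics/{n}1.png",cv2.resize(c,None,fx=4,fy=4,interpolation=cv2.INTER_CUBIC))
o=get_obs();print(o["position"],o["q"])
E
```

```text
[0.44488007 0.13253197 0.06933254] [ 1.89197560e-01  4.53500632e-01  1.99386897e+00 -1.16056600e-05
  6.95906819e-01  3.71975043e-01]
```

View pics/scene1.png

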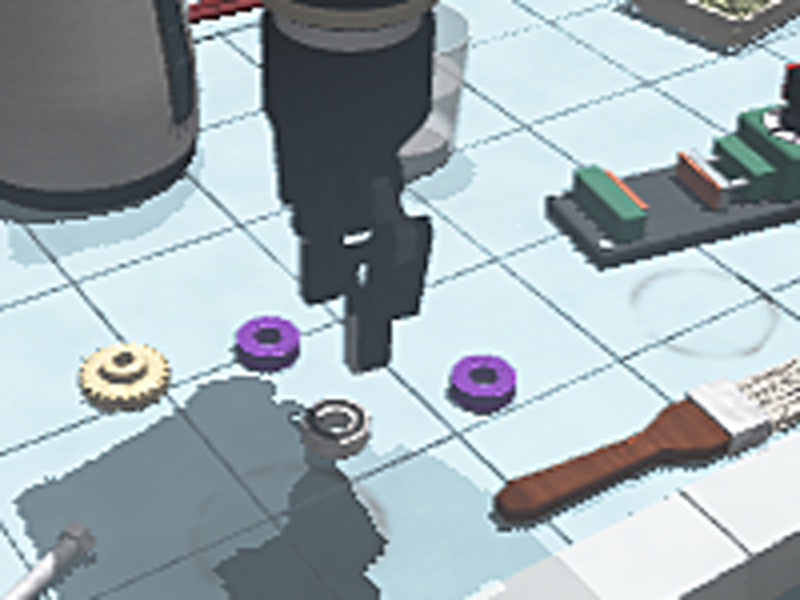

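View pics/top1.png

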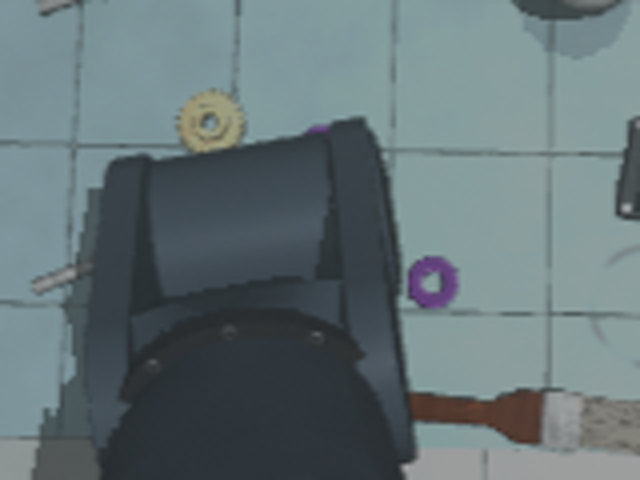

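The scene crop shows the open fingers above the bearing, which sits at crop (335,425). The near finger's tip is at crop (368,370), which is scene pixel (312,232). I check the tip height against the TCP.

```bash
python3 - <<'E'
from h import *
f=dict(np.load("pics/scene1.npz"));P=pts(f)
sub=P[200:250,290:330];c=f["color"][200:250,290:330]
m=(sub[...,2]>.05)&(sub[...,2]<.15)
q=sub[m]
for lo in np.arange(.055,.12,.005):
    k=q[(q[:,2]>=lo)&(q[:,2]<lo+.005)]
    if len(k): print(round(lo,3),len(k),k.min(0).round(4),k.max(0).round(4))
print(np.sort(q[:,2])[:20].round(4))
E
```

```text
0.065 8 [0.41   0.1185 0.0682] [0.4703 0.1418 0.0698]
0.07 30 [0.4081 0.1157 0.07  ] [0.4732 0.1461 0.075 ]
0.075 44 [0.4039 0.1188 0.0752] [0.4768 0.1481 0.08  ]
0.08 46 [0.4032 0.118  0.08  ] [0.4776 0.147  0.0849]
0.085 42 [0.402  0.1187 0.0851] [0.479  0.1466 0.0899]
0.09 46 [0.4028 0.1232 0.09  ] [0.4782 0.1475 0.095 ]
0.095 42 [0.4032 0.1244 0.0951] [0.4754 0.148  0.0998]
0.1 34 [0.4034 0.1256 0.1001] [0.4772 0.1475 0.105 ]
0.105 9 [0.4105 0.1268 0.105 ] [0.4737 0.1492 0.1092]
0.11 8 [0.3937 0.1481 0.1107] [0.4128 0.1519 0.1148]
0.115 28 [0.3857 0.1294 0.1154] [0.4202 0.1526 0.1199]
[0.0682 0.0687 0.0688 0.069  0.0695 0.0695 0.0696 0.0698 0.07   0.0705
 0.0707 0.0709 0.0709 0.0711 0.0713 0.0713 0.0714 0.0714 0.0719 0.0721]
```

move_arm:
  motion:
    - [[0,0,0.67,0,0,0],[0,0,0.67,0,0,0],[0,0,0.67,0,0,0],[0,0,0,0,0,0],[0,0,0,0,0,0],[0,0,0,0,0,0]]

```text
clock: 4.03
position: [0.4462, 0.1328, 0.0108]
eef_rot: [[0.18, 0.984, 0.002], [0.984, -0.18, 0.0], [0.001, 0.002, -1.0]]
force: [0.6, -0.6, -0.5]
grip_width: 0.0512
```

move_arm:
  motion:
    - [[0,0,0,0,0,0],[0,0,0,0,0,0],[0,0,0,0,0,0],[0,0,0,0,0,0],[0,0,0,0,0,0]]
  gripper: 0.48

```text
clock: 4.45
position: [0.4452, 0.1326, 0.0092]
eef_rot: [[0.179, 0.984, 0.0], [0.984, -0.179, 0.0], [0.0, 0.0, -1.0]]
force: [-0.3, 0.5, -0.1]
grip_width: 0.041
```

```bash
python3 - <<'E'
from plant import get_obs, vision
from h import *
f=vision.grab_frame("scene");np.savez(f"pics/scene2.npz",**f)
c=f["color"][:,:,::-1][180:290,240:380]
cv2.imwrite(f"pics/scene2.png",cv2.resize(c,None,fx=5,fy=5,interpolation=cv2.INTER_CUBIC))
o=get_obs();print(o["position"],o["grip_width"])
E
```

```text
[0.44515808 0.13260517 0.00914188] 0.04077799759120784
```

View pics/scene2.png

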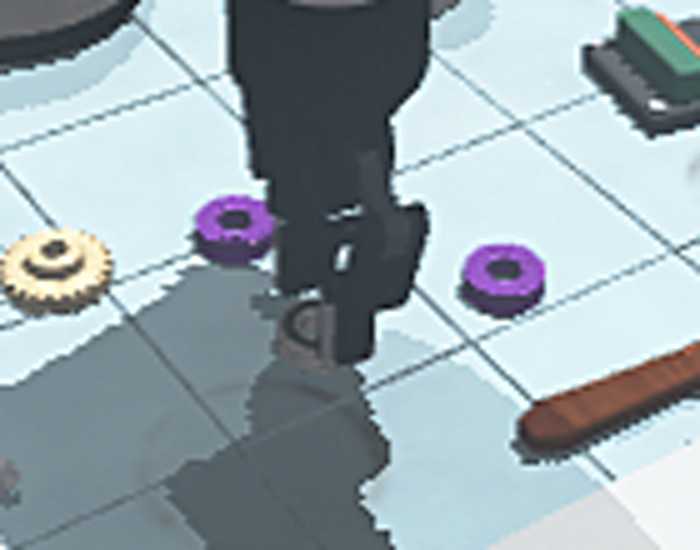

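```bash
python3 - <<'E'
from h import *
f=dict(np.load("pics/scene2.npz"));P=pts(f)
for v in range(246,256): print(v,[(P[v,u,2]*1000).round(1) for u in range(305,317)],f["color"][v,305:317].sum(1).tolist())
E
```

```text
246 [np.float64(33.5), np.float64(31.7), np.float64(35.1), np.float64(36.3), np.float64(34.7), np.float64(35.3), np.float64(32.0), np.float64(33.6), np.float64(33.4), np.float64(32.0), np.float64(0.3), np.float64(0.0)] [303, 278, 191, 172, 180, 181, 180, 177, 163, 118, 726, 652]
247 [np.float64(27.8), np.float64(28.2), np.float64(31.4), np.float64(33.0), np.float64(33.2), np.float64(32.7), np.float64(32.5), np.float64(30.8), np.float64(30.9), np.float64(29.1), np.float64(0.5), np.float64(-0.4)] [305, 244, 176, 175, 179, 182, 178, 177, 161, 119, 734, 664]
248 [np.float64(26.1), np.float64(25.3), np.float64(29.7), np.float64(31.9), np.float64(31.7), np.float64(31.0), np.float64(30.0), np.float64(27.6), np.float64(27.5), np.float64(25.7), np.float64(0.1), np.float64(-1.6)] [306, 243, 179, 175, 176, 180, 181, 180, 159, 152, 610, 639]
249 [np.float64(24.9), np.float64(22.3), np.float64(27.8), np.float64(30.5), np.float64(27.7), np.float64(24.0), np.float64(24.6), np.float64(25.3), np.float64(25.0), np.float64(23.3), np.float64(-1.0), np.float64(-0.8)] [305, 244, 179, 173, 180, 176, 176, 1
[... 996 characters left out ...]
 np.float64(-1.1), np.float64(1.1), np.float64(1.4), np.float64(-0.3), np.float64(0.6)] [289, 297, 265, 301, 307, 283, 664, 690, 647, 627, 618, 622]
254 [np.float64(1.2), np.float64(-0.4), np.float64(-0.4), np.float64(-0.6), np.float64(0.4), np.float64(0.7), np.float64(-1.4), np.float64(-1.9), np.float64(-0.5), np.float64(-0.7), np.float64(1.7), np.float64(-1.5)] [322, 295, 297, 298, 297, 279, 241, 616, 648, 622, 623, 629]
255 [np.float64(0.4), np.float64(0.3), np.float64(-0.7), np.float64(0.3), np.float64(-0.6), np.float64(0.7), np.float64(-0.5), np.float64(0.2), np.float64(0.0), np.float64(-0.6), np.float64(0.1), np.float64(0.1)] [294, 295, 297, 296, 293, 291, 269, 220, 591, 641, 641, 653]
```

move_arm:
  motion:
    - [[0,0,0.28,0,0,0],[0,0,0,0,0,0],[0,0,0,0,0,0],[0,0,0,0,0,0]]

```text
clock: 4.83
position: [0.445, 0.1326, 0.0003]
eef_rot: [[0.179, 0.984, -0.001], [0.984, -0.179, -0.0], [-0.0, -0.001, -1.0]]
force: [-0.0, -0.2, -1.1]
grip_width: 0.0412
```

move_arm:
  motion:
    - [[0,0,0,0,0,0],[0,0,0,0,0,0],[0,0,0,0,0,0],[0,0,0,0,0,0],[0,0,0,0,0,0],[0,0,0,0,0,0],[0,0,0,0,0,0]]
  gripper: 0.2

```text
clock: 5.42
position: [0.4451, 0.1326, 0.0007]
eef_rot: [[0.179, 0.984, 0.0], [0.984, -0.179, -0.0], [0.0, 0.0, -1.0]]
force: [-1.9, -1.4, 5.1]
grip_width: 0.0328
```

move_arm:
  motion:
    - [[0,0,-0.5,0,0,0],[0,0,-0.8,0,0,0],[0,0,-0.8,0,0,0],[0,0,-0.8,0,0,0],[0,0,0,0,0,0],[0,0,0,0,0,0],[0,0,0,0,0,0]]

```text
clock: 6.0
position: [0.4448, 0.1325, 0.087]
eef_rot: [[0.179, 0.984, -0.001], [0.984, -0.179, -0.0], [-0.0, -0.001, -1.0]]
force: [-0.5, -0.3, -1.3]
grip_width: 0.0332
```

```bash
python3 - <<'E'
from plant import get_obs, vision
from h import *
f=vision.grab_frame("scene");np.savez(f"pics/scene3.npz",**f)
c=f["color"][:,:,::-1][150:270,240:400]
cv2.imwrite(f"pics/scene3.png",cv2.resize(c,None,fx=5,fy=5,interpolation=cv2.INTER_CUBIC))
o=get_obs();print(o["position"],o["grip_width"])
E
```

```text
[0.44454341 0.1324808  0.08662756] 0.0326827209924097
```

View pics/scene3.png

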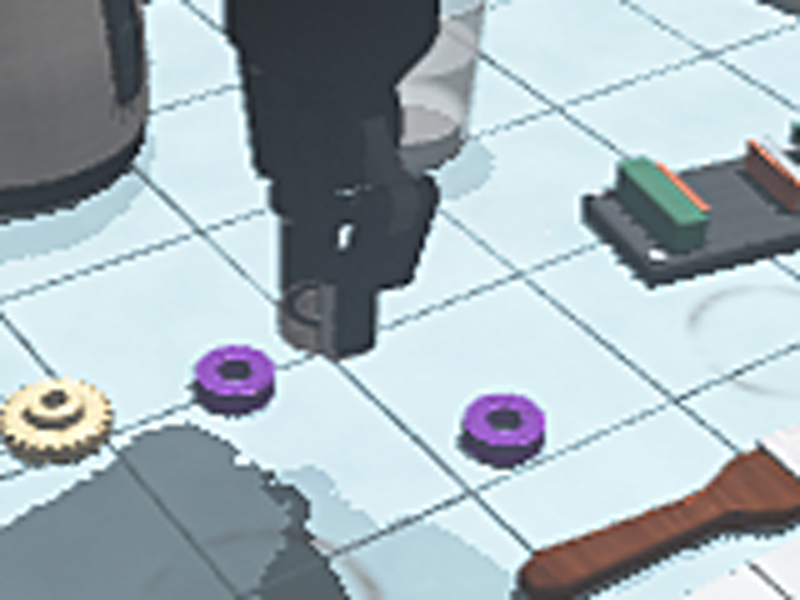

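The bearing is held level between the fingers, at crop (310,315). Carrying it to above the seat.

move_arm:
  motion:
    - [[-0.8,0.33,0,0,0,0],[-0.86,0.36,0,0,0,0],[-0.86,0.36,0,0,0,0],[-0.86,0.36,0,0,0,0],[-0.86,0.36,0,0,0,0],[-0.86,0.36,0,0,0,0],[-0.86,0.36,0,0,0,0],[-0.86,0.36,0,0,0,0],[-0.86,0.36,0,0,0,0],[-0.86,0.36,0,0,0,0]]

```text
clock: 6.88
position: [0.504, -0.1399, 0.0862]
eef_rot: [[0.18, 0.984, -0.002], [0.984, -0.18, 0.001], [0.0, -0.002, -1.0]]
force: [0.4, 0.5, -0.4]
grip_width: 0.0328
```

move_arm:
  motion:
    - [[-0.1,0.05,0.2,0,0,0],[0,0,0.3,0,0,0],[0,0,0.3,0,0,0],[0,0,0,0,0,0],[0,0,0,0,0,0],[0,0,0,0,0,0]]

```text
clock: 7.38
position: [0.5053, -0.141, 0.0634]
eef_rot: [[0.178, 0.984, -0.001], [0.984, -0.178, 0.0], [0.0, -0.001, -1.0]]
force: [0.2, -0.2, -0.3]
grip_width: 0.0333
```

```bash
python3 - <<'E'
from plant import get_obs, vision
from h import *
for n in ("scene","top"):
    f=vision.grab_frame(n);np.savez(f"pics/{n}4.npz",**f)
    c=f["color"][:,:,::-1][120:240,320:480] if n=="scene" else f["color"][:,:,::-1][160:280,320:480]
    cv2.imwrite(f"pics/{n}4.png",cv2.resize(c,None,fx=5,fy=5,interpolation=cv2.INTER_CUBIC))
o=get_obs();print(o["position"],o["grip_width"],o["q"].round(3))
E
```

```text
[ 0.50562422 -0.14138236  0.06390466] 0.03260921664282658 [-0.361  0.545  1.842  0.     0.755 -0.182]
```

View pics/scene4.png

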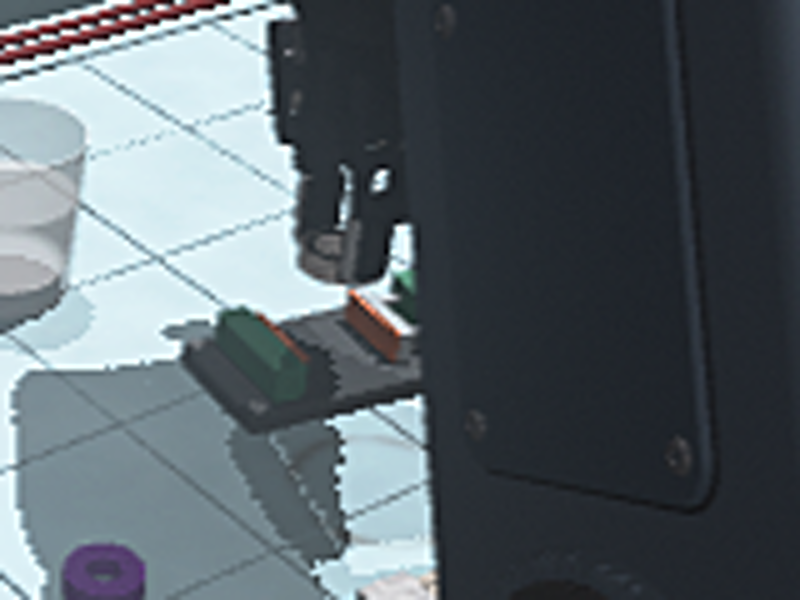

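View pics/top4.png

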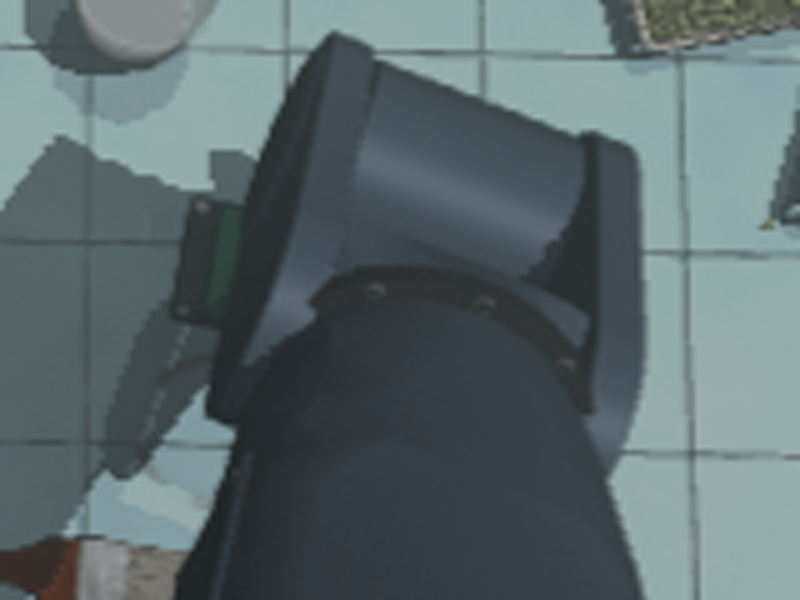

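move_arm:
  motion:
    - [[0,0,0.5,0,0,0],[0,0,0.5,0,0,0],[0,0,0.4,0,0,0],[0,0,0.2,0,0,0],[0,0,0,0,0,0],[0,0,0,0,0,0]]

```text
clock: 7.98
position: [0.5056, -0.1419, 0.0158]
eef_rot: [[0.179, 0.984, -0.0], [0.984, -0.179, 0.0], [0.0, -0.0, -1.0]]
force: [0.1, 0.2, -0.3]
grip_width: 0.0326
```

move_arm:
  motion:
    - [[0,0,0.04,0,0,0],[0,0,0,0,0,0],[0,0,0,0,0,0]]

```text
clock: 8.23
position: [0.5057, -0.142, 0.0149]
eef_rot: [[0.179, 0.984, 0.001], [0.984, -0.179, -0.0], [-0.0, 0.001, -1.0]]
force: [-1.1, -0.3, 0.1]
grip_width: 0.0326
```

move_arm:
  motion:
    - [[0,0,0.04,0,0,0],[0,0,0,0,0,0],[0,0,0,0,0,0]]

```text
clock: 8.48
position: [0.5055, -0.1419, 0.0133]
eef_rot: [[0.179, 0.984, 0.0], [0.984, -0.179, -0.0], [0.0, 0.0, -1.0]]
force: [-0.9, -0.6, -0.6]
grip_width: 0.0329
```

move_arm:
  motion:
    - [[0,0,0.03,0,0,0],[0,0,0,0,0,0],[0,0,0,0,0,0]]

```text
clock: 8.73
position: [0.5056, -0.142, 0.0127]
eef_rot: [[0.179, 0.984, 0.0], [0.984, -0.179, -0.0], [-0.0, 0.0, -1.0]]
force: [-2.1, 1.4, 6.7]
grip_width: 0.033
```

move_arm:
  motion:
    - [[0,0,0,0,0,0],[0,0,0,0,0,0],[0,0,0,0,0,0],[0,0,0,0,0,0],[0,0,0,0,0,0]]
  gripper: 0.52

```text
clock: 9.15
position: [0.5054, -0.1419, 0.0122]
eef_rot: [[0.179, 0.984, -0.0], [0.984, -0.179, 0.0], [0.0, -0.0, -1.0]]
force: [-0.2, -0.2, -0.7]
grip_width: 0.0445
```

move_arm:
  motion:
    - [[0,0,-0.2,0,0,0],[0,0,-0.5,0,0,0],[0,0,-1,0,0,0],[0,0,-1,0,0,0],[0,0,-1,0,0,0],[0,0,-1,0,0,0],[0,0,0,0,0,0]]

```text
clock: 9.73
position: [0.5078, -0.1427, 0.159]
eef_rot: [[0.179, 0.984, 0.008], [0.984, -0.179, -0.003], [-0.002, 0.008, -1.0]]
force: [0.0, -0.6, 0.7]
grip_width: 0.0445
```

```bash
python3 - <<'E'
from plant import get_obs, vision
from h import *
for n in ("scene",):
    f=vision.grab_frame(n);np.savez(f"pics/{n}5.npz",**f)
    c=f["color"][:,:,::-1][120:240,320:480]
    cv2.imwrite(f"pics/{n}5.png",cv2.resize(c,None,fx=5,fy=5,interpolation=cv2.INTER_CUBIC))
o=get_obs();print(o["position"],o["grip_width"],o["q"].round(3))
E
```

```text
[ 0.50681697 -0.14236909  0.15640638] 0.04457658763680884 [-0.362  0.399  1.789 -0.     0.948 -0.182]
```

View pics/scene5.png

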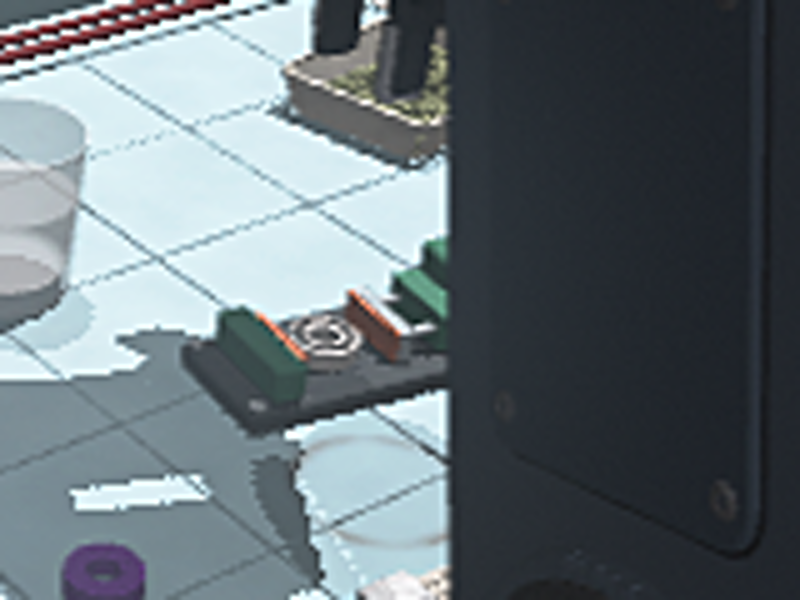

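The bearing lies flat on the bed between the copper faces, at crop (327,335), and is free of the fingers. Next I go to the knob.

move_arm:
  motion:
    - [[-0.85,0,0,0,0,-1],[0,0,0,0,0,0],[0,0,0,0,0,0]]

```text
clock: 10.03
position: [0.5003, -0.1674, 0.1526]
eef_rot: [[0.063, 0.998, -0.001], [0.998, -0.063, 0.001], [0.0, -0.001, -1.0]]
force: [0.5, -0.5, -0.4]
grip_width: 0.0444
```

move_arm:
  motion:
    - [[0,0,0,0,0,-1],[0,0,0,0,0,-1],[0,0,0,0,0,-1],[0,0,0,0,0,-1],[0,0,0,0,0,-1],[0,0,0,0,0,-1],[0,0,0,0,0,-1],[0,0,0,0,0,-1],[0,0,0,0,0,-1],[0,0,0,0,0,-1]]

```text
clock: 10.87
position: [0.5006, -0.1662, 0.1525]
eef_rot: [[-0.91, 0.415, -0.001], [0.415, 0.91, 0.001], [0.002, 0.0, -1.0]]
force: [-0.3, -0.6, 0.4]
grip_width: 0.0444
```

move_arm:
  motion:
    - [[0,0,0,0,0,-1],[0,0,0,0,0,-0.1],[0,0,0,0,0,0],[0,0,0,0,0,0],[0,0,0,0,0,0]]

```text
clock: 11.28
position: [0.5008, -0.1668, 0.1531]
eef_rot: [[-0.955, 0.298, -0.0], [0.298, 0.955, 0.0], [0.0, 0.0, -1.0]]
force: [0.3, -0.5, 0.4]
grip_width: 0.0445
```

```bash
python3 - <<'E'
from plant import get_obs
o=get_obs();print(o["position"],o["q"].round(3),o["eef_rot"].round(3))
import numpy as np
R=o["eef_rot"];d=np.array([.487,-.242,.1])-o["position"];print(R.T@d, np.degrees(np.arctan2(R[1,0],R[0,0])))
E
```

```text
[ 0.50081158 -0.16676967  0.15310836] [-0.41   0.408  1.784  0.     0.95  -1.678] [[-0.955  0.298 -0.   ]
 [ 0.298  0.955  0.   ]
 [ 0.     0.    -1.   ]]
[-0.00924506 -0.07593293  0.05309972] 162.66854397534325
```

move_arm:
  motion:
    - [[-0.1,-0.84,0,0,0,0],[-0.1,-0.84,0,0,0,0],[-0.1,-0.85,0,0,0,0],[0,0,0.8,0,0,0],[0,0,0.8,0,0,0],[0,0,0,0,0,0],[0,0,0,0,0,0],[0,0,0,0,0,0],[0,0,0,0,0,0]]

```text
clock: 12.03
position: [0.4878, -0.2423, 0.1067]
eef_rot: [[-0.956, 0.295, 0.002], [0.295, 0.956, -0.001], [-0.002, -0.0, -1.0]]
force: [0.1, -0.1, 0.6]
grip_width: 0.0443
```

```bash
python3 - <<'E'
from plant import get_obs, vision
from h import *
o=get_obs();print(o["position"],o["q"].round(3))
for n in ("scene","top"):
    f=vision.grab_frame(n);np.savez(f"pics/{n}6.npz",**f)
    c=f["color"][:,:,::-1][120:240,340:500] if n=="scene" else f["color"][:,:,::-1][160:280,340:500]
    cv2.imwrite(f"pics/{n}6.png",cv2.resize(c,None,fx=5,fy=5,interpolation=cv2.INTER_CUBIC))
E
```

```text
[ 0.48783237 -0.24229191  0.10667915] [-0.546  0.502  1.772  0.     0.865 -1.818]
```

View pics/scene6.png

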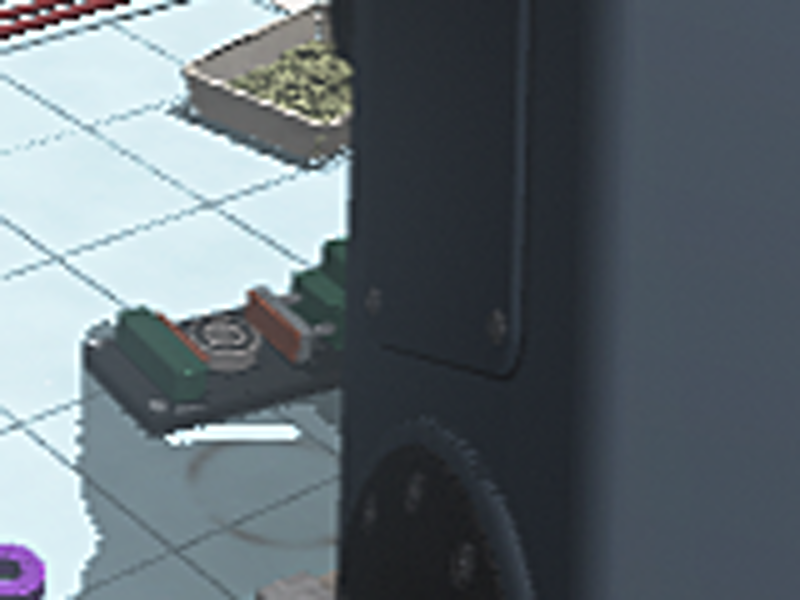

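View pics/top6.png

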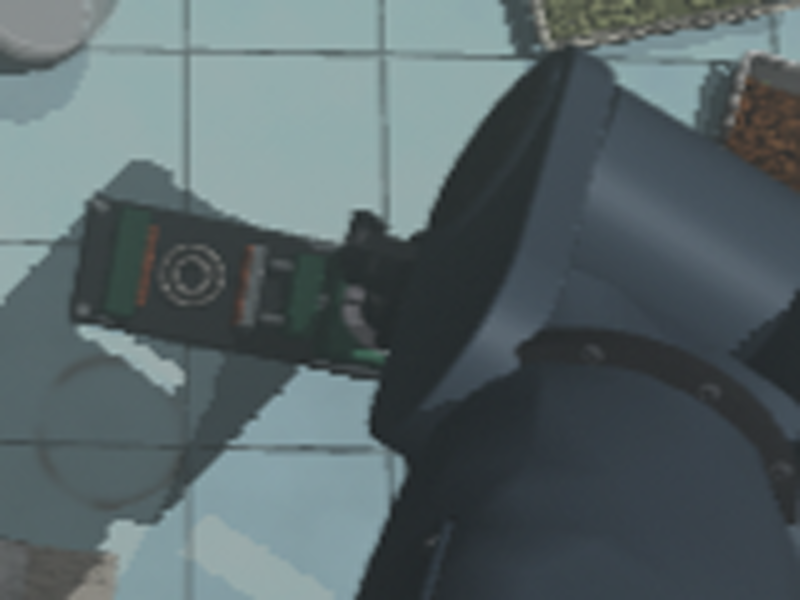

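Both views now show the bearing at top (378,214), centred between the copper faces. Descending on the wing.

move_arm:
  motion:
    - [[0,0,0.5,0,0,0],[0,0,0.5,0,0,0],[0,0,0.4,0,0,0],[0,0,0.2,0,0,0],[0,0,0,0,0,0],[0,0,0,0,0,0],[0,0,0,0,0,0]]

```text
clock: 12.72
position: [0.4875, -0.2424, 0.058]
eef_rot: [[-0.956, 0.295, 0.001], [0.295, 0.956, -0.001], [-0.001, -0.0, -1.0]]
force: [-0.1, -1.3, 0.3]
grip_width: 0.0442
```

move_arm:
  motion:
    - [[0,0,0,0,0,0],[0,0,0,0,0,0],[0,0,0,0,0,0],[0,0,0,0,0,0],[0,0,0,0,0,0],[0,0,0,0,0,0],[0,0,0,0,0,0],[0,0,0,0,0,0]]
  gripper: 0
  squeeze: 50

```text
clock: 13.38
position: [0.4877, -0.2412, 0.058]
eef_rot: [[-0.956, 0.295, 0.001], [0.295, 0.956, 0.001], [-0.001, 0.001, -1.0]]
force: [2.6, 10.4, 7.8]
grip_width: 0.0098
```

```bash
python3 - <<'E'
from plant import get_obs
o=get_obs()
for k in("position","q","force","ft_torque","grip_width"):print(k,o[k])
R=o["eef_rot"];print("tool force",R.T@o["force"])
E
```

```text
position [ 0.48774038 -0.24120699  0.05800077]
q [-0.54556423  0.58048174  1.7934555   0.00215696  0.76725472 -1.81862773]
force [ 2.56626495 10.40195975  7.78284275]
ft_torque [ 1.51253194 -0.42125728  0.02139963]
grip_width 0.009847877068289792
tool force [ 0.60882778 10.70672646 -7.76881335]
```

move_arm:
  motion:
    - [[0,0.04,-0.04,0,0,0],[0,0,0,0,0,0],[0,0,0,0,0,0],[0,0,0,0,0,0]]

```text
clock: 13.72
position: [0.4877, -0.241, 0.0582]
eef_rot: [[-0.956, 0.295, 0.0], [0.295, 0.956, 0.0], [-0.0, 0.0, -1.0]]
force: [4.8, 0.0, -9.9]
grip_width: 0.0097
```

```bash
python3 - <<'E'
from plant import get_obs
o=get_obs()
for k in("position","force","ft_torque","grip_width"):print(k,o[k])
R=o["eef_rot"];print("tool force",R.T@o["force"])
E
```

```text
position [ 0.4876912  -0.24096309  0.05822635]
force [ 4.77962301e+00  7.15379069e-03 -9.90243590e+00]
ft_torque [-0.02908271 -0.92506873  0.11699206]
grip_width 0.009690015970408253
tool force [-4.56047453  1.41413959  9.90481526]
```

move_arm:
  motion:
    - [[0,0,0.02,0,0,0.5],[0,0,0,0,0,0.8],[0,0,0,0,0,0.8],[0,0,0,0,0,0.8],[0,0,0,0,0,0.8],[0,0,0,0,0,0.8],[0,0,0,0,0,0],[0,0,0,0,0,0]]

```text
clock: 14.38
position: [0.4877, -0.241, 0.0582]
eef_rot: [[-0.67, 0.742, 0.001], [0.742, 0.67, -0.0], [-0.0, 0.0, -1.0]]
force: [2.4, 0.7, -1.7]
grip_width: 0.0097
```

```bash
cat > st.py <<'E'
from plant import get_obs
import numpy as np
o=get_obs()
for k in("position","force","ft_torque","grip_width"):print(k,np.round(o[k],4))
R=o["eef_rot"];print("tool force",(R.T@o["force"]).round(2), "yaw",np.degrees(np.arctan2(R[1,0],R[0,0])).round(2),"q6",o["q"][5].round(3))
a=(-10.3-np.degrees(np.arctan2(R[1,0],R[0,0]))-180)%180
print("knob mod pi rad",np.radians(a).round(3))
E
python3 st.py
```

```text
position [ 0.4877 -0.241   0.0582]
force [ 2.4411  0.7086 -1.6916]
ft_torque [ 0.2775 -0.4183 -0.1303]
grip_width 0.0097
tool force [-1.11  2.29  1.69] yaw 132.07 q6 -1.279
knob mod pi rad 0.657
```

move_arm:
  motion:
    - [[0,0,0,0,0,0.8],[0,0,0,0,0,0.8],[0,0,0,0,0,0.8],[0,0,0,0,0,0.8],[0,0,0,0,0,0.8],[0,0,0,0,0,0.8],[0,0,0,0,0,0.8],[0,0,0,0,0,0.8],[0,0,0,0,0,0.8],[0,0,0,0,0,0.8]]

```text
clock: 15.22
position: [0.4876, -0.241, 0.0581]
eef_rot: [[0.227, 0.974, 0.0], [0.974, -0.227, -0.0], [0.0, 0.0, -1.0]]
force: [2.3, 2.2, -0.1]
grip_width: 0.0097
```

```bash
python3 st.py
```

```text
position [ 0.4876 -0.241   0.0581]
force [ 2.2582  2.2061 -0.0933]
ft_torque [ 0.3613 -0.3637  0.0923]
grip_width 0.0097
tool force [2.66 1.7  0.09] yaw 76.86 q6 -0.315
knob mod pi rad 1.62
```

Forces are small and the centring is good. Continuing to about 2.7 rad.

move_arm:
  motion:
    - [[0,0,0,0,0,0.9],[0,0,0,0,0,0.9],[0,0,0,0,0,0.9],[0,0,0,0,0,0.9],[0,0,0,0,0,0.9],[0,0,0,0,0,0.9],[0,0,0,0,0,0.9],[0,0,0,0,0,0.9],[0,0,0,0,0,0.9],[0,0,0,0,0,0]]

```text
clock: 16.05
position: [0.4875, -0.2409, 0.0581]
eef_rot: [[0.933, 0.36, 0.0], [0.36, -0.933, 0.0], [0.0, -0.0, -1.0]]
force: [1.8, 2.4, 1.1]
grip_width: 0.0097
```

```bash
python3 st.py; python3 - <<'E'
from plant import vision
from h import *
for n in ("scene","top"):
    f=vision.grab_frame(n);np.savez(f"pics/{n}7.npz",**f)
    c=f["color"][:,:,::-1][165:225,345:425] if n=="scene" else f["color"][:,:,::-1][190:250,340:420]
    cv2.imwrite(f"pics/{n}7.png",cv2.resize(c,None,fx=7,fy=7,interpolation=cv2.INTER_CUBIC))
E
```

```text
position [ 0.4875 -0.2409  0.0581]
force [1.76   2.4031 1.1228]
ft_torque [ 0.4533 -0.2756 -0.1367]
grip_width 0.0097
tool force [ 2.51 -1.61 -1.12] yaw 21.11 q6 0.657
knob mod pi rad 2.593
```

View pics/scene7.png

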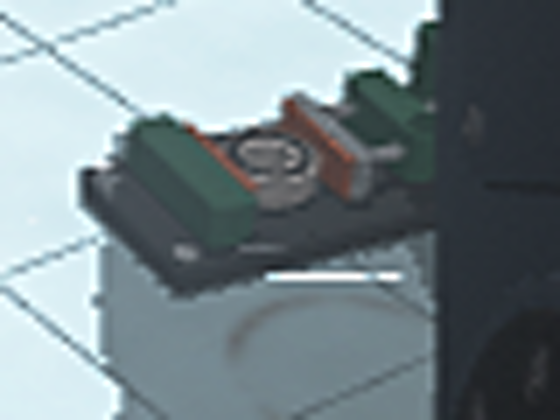

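View pics/top7.png

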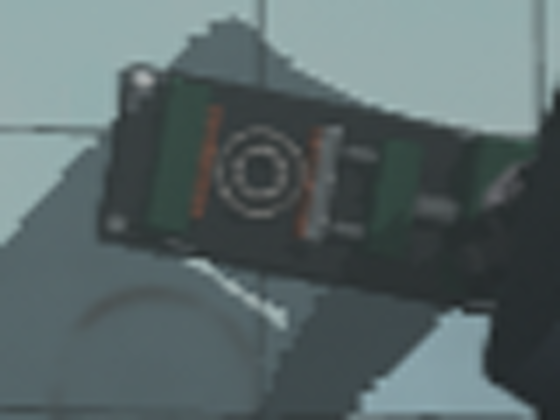

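The jaws have almost closed on the bearing: top view, copper faces about 13 px (35–37 mm) apart. I measure the gap more exactly before going on.

```bash
cat > gap.py <<'E'
from h import *
import sys
yd=np.array([np.cos(np.radians(79.7)),np.sin(np.radians(79.7))]);xd=np.array([yd[1],-yd[0]])
O=np.array([.5003,-.1685])
def comp(f,name):
    P=pts(f);H=cv2.cvtColor(f["color"],cv2.COLOR_RGB2HSV).astype(int)
    lab=cv2.cvtColor(f["color"],cv2.COLOR_RGB2LAB).astype(int)
    m=(lab[...,1]>140)&(H[...,0]<20)&(P[...,2]>.02)&(P[...,2]<.04)
    q=P[m][:,:2]-O; q=q[(abs(q@xd)<.03)&(abs(q@yd)<.08)]
    Y=q@yd; Y=np.sort(Y); k=np.argmax(np.diff(Y)) if len(Y)>2 else 0
    print(name,len(Y),"sprung",Y[:k+1].mean().round(4),"fixed",Y[k+1:].mean().round(4),"diff",(Y[k+1:].mean()-Y[:k+1].mean()).round(4))
    # bright steel ring of the bearing / heights 20-26mm
    m=(P[...,2]>.0195)&(P[...,2]<.0265); q=P[m][:,:2]-O; X=q@xd;Yb=q@yd
    s=(abs(X)<.02)&(Yb>.012)&(Yb<.047)
    print("  bearing top pts",s.sum(),"x",X[s].mean().round(4),"y",Yb[s].mean().round(4),"z",np.median(P[m][s][:,2]).round(4))
for i in sys.argv[1:]:
    for n in("top","scene"):
        try: comp(dict(np.load(f"pics/{n}{i}.npz")),n+i)
        except Exception as e: print(n,i,e)
E
python3 gap.py 0 6 7
```

```text
top0 6 sprung 0.0514 fixed 0.0522 diff 0.0008
  bearing top pts 0 x nan y nan z nan
scene0 22 sprung -0.0001 fixed 0.0528 diff 0.053
  bearing top pts 0 x nan y nan z nan
top6 0 sprung nan fixed nan diff nan
  bearing top pts 91 x 0.0004 y 0.0279 z 0.0228
scene6 19 sprung -0.0 fixed 0.0527 diff 0.0528
  bearing top pts 93 x -0.0015 y 0.0287 z 0.0228
top7 0 sprung nan fixed nan diff nan
  bearing top pts 108 x 0.0 y 0.029 z 0.0228
scene7 18 sprung 0.0125 fixed 0.0527 diff 0.0402
  bearing top pts 106 x -0.001 y 0.0273 z 0.023gap.py:15: RuntimeWarning: Mean of empty slice.
  print("  bearing top pts",s.sum(),"x",X[s].mean().round(4),"y",Yb[s].mean().round(4),"z",np.median(P[m][s][:,2]).round(4))
  ret = ret.dtype.type(ret / rcount)
  return _methods._mean(a, axis=axis, dtype=dtype,
gap.py:11: RuntimeWarning: Mean of empty slice.
  print(name,len(Y),"sprung",Y[:k+1].mean().round(4),"fixed",Y[k+1:].mean().round(4),"diff",(Y[k+1:].mean()-Y[:k+1].mean()).round(4))
```

move_arm:
  motion:
    - [[0,0,0,0,0,0],[0,0,0,0,0,0],[0,0,0,0,0,0],[0,0,0,0,0,0],[0,0,-0.5,0,0,0],[0,0,-0.5,0,0,0],[0,0,-0.5,0,0,0],[0,0,0,0,0,0]]
  gripper: 0.5

```text
clock: 16.82
position: [0.4885, -0.2418, 0.1053]
eef_rot: [[0.932, 0.363, 0.003], [0.363, -0.932, -0.002], [0.002, 0.003, -1.0]]
force: [0.2, -0.7, 0.3]
grip_width: 0.0427
```

move_arm:
  motion:
    - [[0,0,0,0,0,-1],[0,0,0,0,0,-1],[0,0,0,0,0,-1],[0,0,0,0,0,-1],[0,0,0,0,0,-1],[0,0,0,0,0,-1],[0,0,0,0,0,-1],[0,0,0,0,0,-1],[0,0,0,0,0,-1],[0,0,0,0,0,-1]]

```text
clock: 17.65
position: [0.4872, -0.2409, 0.1021]
eef_rot: [[-0.006, 1.0, -0.001], [1.0, 0.006, 0.0], [0.0, -0.001, -1.0]]
force: [0.0, 0.3, -0.4]
grip_width: 0.0427
```

move_arm:
  motion:
    - [[0,0,0,0,0,-1],[0,0,0,0,0,-1],[0,0,0,0,0,-1],[0,0,0,0,0,-1],[0,0,0,0,0,-1],[0,0,0,0,0,-1],[0,0,0,0,0,-1],[0,0,0,0,0,-1],[0,0,0,0,0,-1],[0,0,0,0,0,-1]]

```text
clock: 18.48
position: [0.4871, -0.2409, 0.1021]
eef_rot: [[-0.934, 0.357, -0.001], [0.357, 0.934, 0.0], [0.001, 0.0, -1.0]]
force: [0.5, 0.9, 0.2]
grip_width: 0.0428
```

move_arm:
  motion:
    - [[0,0,0,0,0,-1],[0,0,0,0,0,-1],[0,0,0,0,0,-1],[0,0,0,0,0,-1],[0,0,0,0,0,-1],[0,0,0,0,0,-1],[0,0,0,0,0,-0.2],[0,0,0,0,0,0],[0,0,0,0,0,0],[0,0,0,0,0,0]]

```text
clock: 19.32
position: [0.4874, -0.241, 0.1027]
eef_rot: [[-0.932, -0.362, -0.0], [-0.362, 0.932, 0.0], [0.0, 0.0, -1.0]]
force: [-0.5, 0.5, 0.7]
grip_width: 0.0426
```

```bash
python3 st.py
```

```text
position [ 0.4874 -0.241   0.1027]
force [-0.5355  0.5483  0.6665]
ft_torque [-0.0318  0.0063  0.0122]
grip_width 0.0426
tool force [ 0.3   0.7  -0.67] yaw -158.79 q6 -2.486
knob mod pi rad 2.592
```

Half a turn back is done, with the yaw as wanted. Lowering and gripping again.

move_arm:
  motion:
    - [[0,0,0.5,0,0,0],[0,0,0.5,0,0,0],[0,0,0.48,0,0,0],[0,0,0,0,0,0],[0,0,0,0,0,0],[0,0,0,0,0,0]]

```text
clock: 19.82
position: [0.4878, -0.2412, 0.0592]
eef_rot: [[-0.932, -0.364, 0.001], [-0.364, 0.932, -0.0], [-0.0, -0.001, -1.0]]
force: [1.2, 0.2, 0.2]
grip_width: 0.0428
```

move_arm:
  motion:
    - [[0,0,0,0,0,0],[0,0,0,0,0,0],[0,0,0,0,0,0],[0,0,0,0,0,0],[0,0,0,0,0,0],[0,0,0,0,0,0],[0,0,0,0,0,0],[0,0,0,0,0,0]]
  gripper: 0

```text
clock: 20.48
position: [0.4877, -0.241, 0.0593]
eef_rot: [[-0.931, -0.364, 0.001], [-0.364, 0.931, -0.0], [-0.001, -0.0, -1.0]]
force: [-2.0, 2.7, 6.2]
grip_width: 0.01
```

```bash
python3 st.py
```

```text
position [ 0.4877 -0.241   0.0593]
force [-2.025   2.7492  6.238 ]
ft_torque [0.3909 0.2317 0.0561]
grip_width 0.01
tool force [ 0.88  3.3  -6.24] yaw -158.65 q6 -2.488
knob mod pi rad 2.589
```

move_arm:
  motion:
    - [[0,0,0,0,0,0.8],[0,0,0,0,0,0.9],[0,0,0,0,0,0.9],[0,0,0,0,0,0.9],[0,0,0,0,0,0.9],[0,0,0,0,0,0.9],[0,0,0,0,0,0.9],[0,0,0,0,0,0.9],[0,0,0,0,0,0.9],[0,0,0,0,0,0]]

```text
clock: 21.32
position: [0.4877, -0.2409, 0.0593]
eef_rot: [[-0.829, 0.56, 0.001], [0.56, 0.829, -0.0], [-0.0, 0.0, -1.0]]
force: [-1.1, 2.8, 6.7]
grip_width: 0.0096
```

```bash
python3 st.py; cat > shot.py <<'E'
from plant import vision
from h import *
import sys
i=sys.argv[1]
ims=[]
for n in ("scene","top"):
    f=vision.grab_frame(n);np.savez(f"pics/{n}{i}.npz",**f)
    c=f["color"][:,:,::-1][165:225,345:425] if n=="scene" else f["color"][:,:,::-1][190:250,340:420]
    ims.append(cv2.resize(c,None,fx=5,fy=5,interpolation=cv2.INTER_CUBIC))
cv2.imwrite(f"pics/both{i}.png",np.hstack(ims))
E
python3 shot.py 8; python3 gap.py 8 2>/dev/null
```

```text
position [ 0.4877 -0.2409  0.0593]
force [-1.0523  2.7634  6.6633]
ft_torque [ 0.3396  0.3463 -0.077 ]
grip_width 0.0096
tool force [ 2.42  1.7  -6.66] yaw 145.97 q6 -1.522
knob mod pi rad 0.414
top8 0 sprung nan fixed nan diff nan
  bearing top pts 109 x 0.001 y 0.0298 z 0.023
scene8 15 sprung 0.0152 fixed 0.0532 diff 0.038
  bearing top pts 100 x -0.0017 y 0.0292 z 0.0233
```

View pics/both8.png

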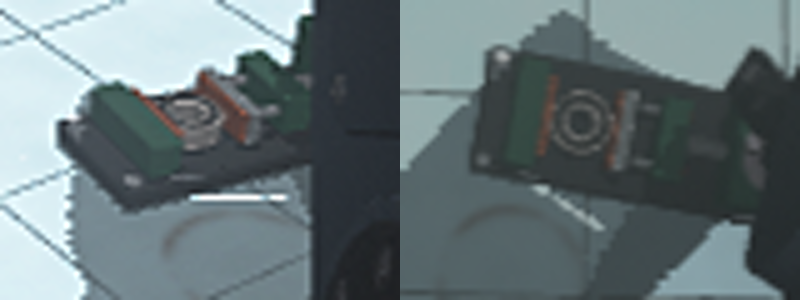

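The jaw face has stopped: it moved 2.2–2.7 mm, against 4.9 mm of drive. So the bearing was pinched at about knob 3.1, and the knob is now at 3.56. I turn on to about 4.68.

move_arm:
  motion:
    - [[0,0,0,0,0,0.9],[0,0,0,0,0,0.9],[0,0,0,0,0,0.9],[0,0,0,0,0,0.9],[0,0,0,0,0,0.9],[0,0,0,0,0,0.9],[0,0,0,0,0,0.9],[0,0,0,0,0,0],[0,0,0,0,0,0]]

```text
clock: 22.17
position: [0.4877, -0.2409, 0.0593]
eef_rot: [[-0.225, 0.974, 0.001], [0.974, 0.225, -0.0], [-0.0, 0.001, -1.0]]
force: [-0.8, 3.1, 6.7]
grip_width: 0.0099
```

```bash
python3 st.py; python3 shot.py 9; python3 gap.py 9 2>/dev/null
```

```text
position [ 0.4877 -0.2409  0.0593]
force [-0.8057  3.1237  6.6821]
ft_torque [ 0.4722  0.3668 -0.0717]
grip_width 0.0099
tool force [ 3.22 -0.08 -6.68] yaw 102.99 q6 -0.771
knob mod pi rad 1.164
top9 1 sprung -0.0231 fixed nan diff nan
  bearing top pts 106 x 0.0005 y 0.0306 z 0.0229
scene9 16 sprung 0.0162 fixed 0.053 diff 0.0368
  bearing top pts 96 x -0.0012 y 0.0292 z 0.023
```

View pics/both9.png

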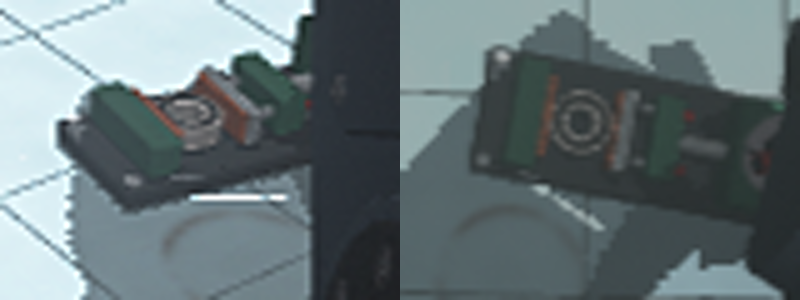

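move_arm:
  motion:
    - [[0,0,0,0,0,0.8],[0,0,0,0,0,0.8],[0,0,0,0,0,0.8],[0,0,0,0,0,0.7],[0,0,0,0,0,0],[0,0,0,0,0,0],[0,0,0,0,0,0]]

```text
clock: 22.85
position: [0.4877, -0.2409, 0.0593]
eef_rot: [[0.144, 0.99, 0.001], [0.99, -0.144, 0.0], [0.0, 0.001, -1.0]]
force: [-2.2, 2.7, 7.0]
grip_width: 0.0098
```

```bash
python3 st.py; python3 shot.py 10; python3 gap.py 10 2>/dev/null
cat > car.py <<'E'
from gap import *
E
python3 - <<'E'
from h import *
yd=np.array([np.cos(np.radians(79.7)),np.sin(np.radians(79.7))]);xd=np.array([yd[1],-yd[0]]);O=np.array([.5003,-.1685])
for i in (0,6,7,8,9,10):
    for n in("top","scene"):
        f=dict(np.load(f"pics/{n}{i}.npz"));P=pts(f);H=cv2.cvtColor(f["color"],cv2.COLOR_RGB2HSV).astype(int)
        q=P[...,:2]-O;X=q@xd;Y=q@yd;Z=P[...,2]
        # carriage green top ~34mm; jaw plate top 30 mm
        m=(H[...,0]>55)&(H[...,0]<90)&(H[...,1]>70)&(Z>.031)&(Z<.037)&(abs(X)<.014)&(Y>-.05)&(Y<.03)
        j=(Z>.0265)&(Z<.0335)&(abs(X)<.005)&(Y>-.012)&(Y<.024)&(H[...,1]<110)
        print(n,i,m.sum(),"carriage y 10/50/90%",np.percentile(Y[m],[10,50,90]).round(4) if m.sum() else None,"front jaw max",np.sort(Y[(Z>.027)&(Z<.033)&(abs(X)<.018)&(Y<.025)&(Y>-.02)])[-4:].round(4))
E
```

```text
position [ 0.4877 -0.2409  0.0593]
force [-2.227   2.7228  7.049 ]
ft_torque [ 0.5192  0.2973 -0.0651]
grip_width 0.0098
tool force [ 2.37 -2.59 -7.05] yaw 81.71 q6 -0.4
knob mod pi rad 1.536
top10 2 sprung -0.0231 fixed -0.0221 diff 0.0011
  bearing top pts 102 x 0.0009 y 0.0309 z 0.0227
scene10 16 sprung 0.0158 fixed 0.0531 diff 0.0373
  bearing top pts 92 x -0.0003 y 0.0293 z 0.0232
top 0 52 carriage y 10/50/90% [-0.0386 -0.033  -0.0272] front jaw max [-0.001  -0.0006 -0.0002  0.    ]
scene 0 37 carriage y 10/50/90% [-0.0372 -0.0322 -0.0256] front jaw max [0.002  0.0021 0.0026 0.0035]
top 6 20 carriage y 10/50/90% [-0.0367 -0.031  -0.0285] front jaw max [-0.0009 -0.0009 -0.0005 -0.0003]
scene 6 31 carriage y 10/50/90% [-0.0392 -0.0329 -0.0281] front jaw max [0.0009 0.0011 0.0011 0.0021]
top 7 17 carriage y 10/50/90% [-0.0244 -0.019  -0.0155] front jaw max [0.0121 0.0124 0.0125 0.0242]
scene 7 33 carriage y 10/50/90% [-0.0248 -0.0198 -0.0135] front jaw max [0.0143 0.0146 0.0151 0.0156]
top 8 9 carriage y 10/50/90% [-0.0187 -0.012  -0.0106] front jaw max [0.0144 0.0145 0.0149 0.016 ]
scene 8 21 carriage y 10/50/90% [-0.02   -0.0125 -0.0073] front jaw max [0.0173 0.0176 0.0178 0.0179]
top 9 17 carriage y 10/50/90% [-0.0152 -0.011  -0.0075] front jaw max [0.0146 0.0147 0.0151 0.0156]
scene 9 36 carriage y 10/50/90% [-0.0168 -0.0102 -0.0048] front jaw max [0.0177 0.0177 0.0179 0.018 ]
top 10 20 carriage y 10/50/90% [-0.0133 -0.0097 -0.0055] front jaw max [0.0158 0.0182 0.0209 0.0249]
scene 10 35 carriage y 10/50/90% [-0.0143 -0.0096 -0.0037] front jaw max [0.0171 0.0172 0.0175 0.0181]
```

View pics/both10.png

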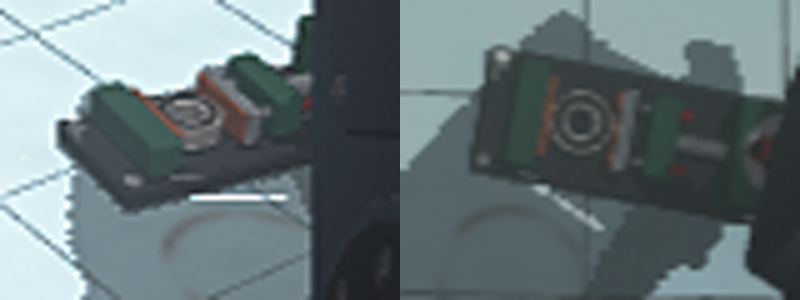

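The carriage advanced about 23 mm and the jaw face about 15.5 mm, so it is pushed back about 7.5 mm at knob 4.68. Letting go and backing off to look.

move_arm:
  motion:
    - [[0,0,0,0,0,0],[0,0,0,0,0,0],[0,0,0,0,0,0],[0,0,0,0,0,0],[0,0,-0.5,0,0,0],[0,0,-0.8,0,0,0],[0,0,-0.8,0,0,0],[0,0,-0.8,0,0,0],[0,0,-0.8,0,0,0],[0,0,-0.8,0,0,0]]
  gripper: 0.5

```text
clock: 23.78
position: [0.4873, -0.241, 0.1947]
eef_rot: [[0.144, 0.99, -0.0], [0.99, -0.144, 0.0], [0.0, -0.0, -1.0]]
force: [-1.0, 0.1, 0.1]
grip_width: 0.0427
```

move_arm:
  motion:
    - [[-0.9,0,0,0,0,0],[-0.9,0,0,0,0,0],[-0.9,0,0,0,0,0],[-0.9,0,0,0,0,0],[-0.9,0,0,0,0,0],[-0.9,0,0,0,0,0],[-0.9,0,0,0,0,0],[-0.9,0,0,0,0,0],[0,0,0,0,0,0],[0,0,0,0,0,0]]

```text
clock: 24.62
position: [0.4558, -0.4556, 0.193]
eef_rot: [[0.146, 0.989, -0.0], [0.989, -0.146, 0.0], [0.0, -0.0, -1.0]]
force: [0.0, 1.0, -0.1]
grip_width: 0.0427
```

```bash
python3 - <<'E'
from plant import get_obs,vision
from h import *
o=get_obs();print(o["clock"],o["position"])
for n in ("scene","top"):
    f=vision.grab_frame(n);np.savez(f"pics/{n}11.npz",**f)
    c=f["color"][:,:,::-1]
    c=c[140:220,330:450] if n=="scene" else c[190:250,345:435]
    cv2.imwrite(f"pics/{n}11.png",cv2.resize(c,None,fx=6,fy=6,interpolation=cv2.INTER_CUBIC))
    P=pts(f);m=(P[...,2]>.069)&(P[...,2]<.082)&(abs(P[...,0]-.487)<.03)&(abs(P[...,1]+.242)<.03)
    q=P[m]
    if len(q)>5:print(n,len(q),q.mean(0),cv2.minAreaRect((q[:,:2]*1000).astype(np.float32)))
E
python3 gap.py 11 2>/dev/null
```

```text
24.6167 [ 0.45579405 -0.45564443  0.19295401]
scene 58 [ 0.48675054 -0.23034948  0.07501268] ((487.1204833984375, -233.03810119628906), (30.839035034179688, 13.517138481140137), 73.61273956298828)
top 81 [ 0.48657369 -0.24188713  0.07693958] ((486.90118408203125, -242.29090881347656), (44.73858642578125, 10.863784790039062), 81.232421875)
top11 15 sprung -0.0232 fixed 0.0522 diff 0.0754
  bearing top pts 101 x 0.0003 y 0.0303 z 0.0229
scene11 28 sprung -0.0236 fixed 0.0343 diff 0.0579
  bearing top pts 92 x -0.001 y 0.029 z 0.023
```

View pics/scene11.png

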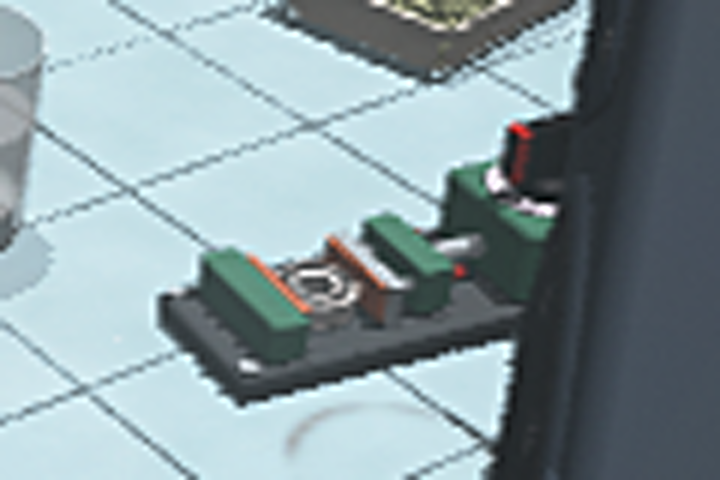

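View pics/top11.png

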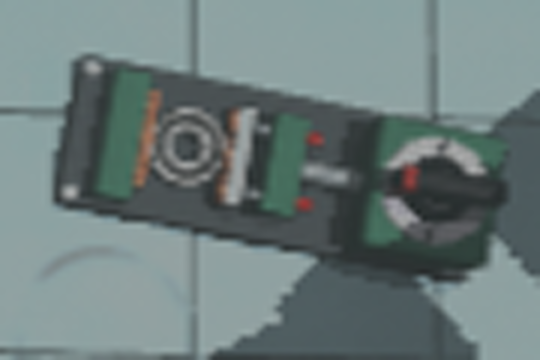

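The red wing end points at the fixed jaw: bar at 81.2°, which gives knob ≈ 4.69. The bearing lies flat with copper on both sides, and the red tails show by about 8 mm. Handing in.

```bash
python3 - <<'E'
from plant import job,get_obs
print(job.hand_in());print(get_obs()["clock"])
E
```

```text
the job is handed in; nothing more can be done
None
the job is handed in; nothing more can be done
```

The bearing is clamped and the job is handed in, at about 25 s on the clock. I laid the steel bearing flat on the bed between the jaws and let go of it. I then turned the knob clockwise in two grasps, from about 0.12 to 4.69 rad, and released it.

**Last checks:**
- **Knob:** after release, the bar's direction in the top view gives 4.69 rad. The tool's yaw while still gripping gave 4.68.
- **Push-back:** the carriage advanced about 23 mm and the sprung jaw's face about 15.5 mm. The jaw is therefore pushed back about 7.5–8 mm, against the 4.8–11.2 mm allowed. The red pin tails show about as much.
- **Bearing:** flat, with its top 23 mm above the counter, and within about 1 mm of the middle sideways.
- **Gear and bolts:** the arm and its load stayed clear of them, but I did not measure their positions again at the end.

**Disagreements:**
- The depth masks put the bearing's y at 29–30 mm, not the roughly 33 mm expected. I think the mask is cut off next to the jaw, because the spring is compressed with the bearing between both copper faces.
- The copper colour mask became unreliable once the red pins showed, so I used the carriage and jaw edges instead.
- The two cameras differed by up to about 3 mm in y, so I averaged them.

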